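Sort the returned milling tooling into its trays

TASK

Sort the loose tooling back into the wooden trays: both collets, both clamping nuts and the milling cutter each go in the tray that already holds one of the same kind. Set each one fully down on the tray's floor, the same way up as it is now (collets standing upright, nuts flat, the cutter lying down), nothing stacked or leaning on a wall, and do not shift the round height setter standing among them.

Things in the scene. Friction and masses are not known exactly. Their poses are not given: they have to be found in the camera images.
- collet_a: Steel spring collet standing upright on its narrow end: a 33 mm diameter, 14 mm high collar at the top (26 to 40 mm above the foot) with slits and a dark bore, tapering below to a 23 mm foot; 40 mm tall, about 0.14 kg. Best held by the collar. Origin: centre of its underside; z up along its axis. One of two alike.
- collet_b: Steel spring collet standing upright on its narrow end: a 33 mm diameter, 14 mm high collar at the top (26 to 40 mm above the foot) with slits and a dark bore, tapering below to a 23 mm foot; 40 mm tall, about 0.14 kg. Best held by the collar. Origin: centre of its underside; z up along its axis. One of two alike.
- nut_a: Dark steel clamping nut lying flat: a round ring with notches at its rim, 46 mm outer diameter, 30 mm bore, 24 mm high, about 0.17 kg, straight outer wall. Origin: centre of its underside, on the ring's axis; z up. One of two alike.
- nut_b: Dark steel clamping nut lying flat: a round ring with notches at its rim, 46 mm outer diameter, 30 mm bore, 24 mm high, about 0.17 kg, straight outer wall. Origin: centre of its underside, on the ring's axis; z up. One of two alike.
- cutter: Solid milling cutter lying on the table: a straight bar 16 mm in diameter and 80 mm long, plain bright shank on its -x half, spiral flutes on its +x half; its underside is flat enough that it does not roll; about 0.20 kg. Origin: midway along it, on its underside (8 mm below its axis); x along the cutter, z up.
- tray_collets: Fixed shallow plywood tray, 110 mm along its x, 195 mm along its y, 14 mm high, walls and floor 4 mm thick. A sample collet is fixed on its floor at x = 0, y = +60 mm (standing, top 44 mm above the table); the rest is empty, for the sorted parts. All three trays are alike but for the sample. Origin: centre of its underside, on the table; z up.
- tray_nuts: Fixed shallow plywood tray, 110 mm along its x, 195 mm along its y, 14 mm high, walls and floor 4 mm thick. A sample clamping nut is fixed on its floor at x = 0, y = +60 mm (flat, top 28 mm above the table); the rest is empty, for the sorted parts. All three trays are alike but for the sample. Origin: centre of its underside, on the table; z up.
- tray_cutters: Fixed shallow plywood tray, 110 mm along its x, 195 mm along its y, 14 mm high, walls and floor 4 mm thick. A sample milling cutter is fixed on its floor at x = 0, y = +60 mm (lying along the tray's x, top 20 mm above the table); the rest is empty, for the sorted parts. All three trays are alike but for the sample. Origin: centre of its underside, on the table; z up.
- setter: Tool height setter, a delicate gauge to be left where it stands: a squat grey cylinder 50 mm in diameter, 44 mm high, with a 28 mm steel anvil on top (52 mm in all) and a small white dial on its side; loose, about 0.5 kg. Origin: centre of its underside; z up.
There are look-alikes about, which are no part of the job. What is shaped like the tray_collets but red or turquoise is not meant.

How it is judged:
At the end, for the whole second after the job is handed in: Collets in the collet tray (origins within 38 x 80 mm of its centre along tray x and y), nuts in the nut tray (28 x 70 mm), cutter in the cutter tray (44 x 86 mm); each origin under 8 mm above the tray's underside, within 0.12 rad of the way up it started, released, at rest (x of collet_a in the frame of tray_collets between -0.0385 and 0.0385 m and y of collet_a in the frame of tray_collets between -0.0805 and 0.0805 m and z of collet_a in the frame of tray_collets between 0 and 0.008 m and angle between each of collet_a, collet_b, nut_a, nut_b, cutter's own z axis and vertical below 0.12 rad and linear speed of each of collet_a, collet_b, nut_a, nut_b, cutter below 0.02 m/s and angular speed of each of collet_a, collet_b, nut_a, nut_b, cutter below 0.2 rad/s and x of collet_b in the frame of tray_collets between -0.0385 and 0.0385 m and y of collet_b in the frame of tray_collets between -0.0805 and 0.0805 m and z of collet_b in the frame of tray_collets between 0 and 0.008 m and x of nut_a in the frame of tray_nuts between -0.0285 and 0.0285 m and y of nut_a in the frame of tray_nuts between -0.0705 and 0.0705 m and z of nut_a in the frame of tray_nuts between 0 and 0.008 m and x of nut_b in the frame of tray_nuts between -0.0285 and 0.0285 m and y of nut_b in the frame of tray_nuts between -0.0705 and 0.0705 m and z of nut_b in the frame of tray_nuts between 0 and 0.008 m and x of cutter in the frame of tray_cutters between -0.044 and 0.044 m and y of cutter in the frame of tray_cutters between -0.086 and 0.086 m and z of cutter in the frame of tray_cutters between 0 and 0.008 m); the robot touches nothing.
It fails at once if the height setter is shifted by more than 10 mm or tipped (distance of setter from where it was at the start of the episode above 0.01 m or angle between setter's own z axis and vertical above 0.15 rad).
It also fails if it takes over 123 s, if anything falls off the work surface, if the arm or the gripper's body presses on something with over 40 N, if the wrist force passes 120 N, or if a joint passes its speed limit or range.

ROBOT

A 6-joint arm with a two-finger parallel gripper is mounted at the origin on the work surface. World frame = base frame: x ahead of the robot, y to its left, z up, the work surface at z = 0. Lengths are in m, angles in rad, forces in N, time in s.
With the tool pointing down it reaches from about 0.35 to 0.975 m from the base axis. Payload 4.9 kg.
Tool frame: the origin (TCP) lies between the finger pads, 19 mm behind the fingertips; this is the grasp point; x points along the fingers, y is the direction in which the jaws open and shut, and the axes are right-handed (so a half turn about x gives the same grasp; the last joint's range is limited). The gripper opens to 85 mm and grips with 20 to 120 N. Pads are 22 mm wide; open, the fingers measure 114 mm over their backs; the gripper's body (76 mm by 85 mm) begins 54 mm behind the grasp point. The pads swing forward as they close: fully open they stand 13 mm farther back than shut.
Start: joints at [-1.32, 0.053, 1.613, -0, 1.476, -0.119], TCP at [0.226, -0.583, 0.25] pointing down, gripper open.
Joint ranges: [-3.01, 3.01], [-1.01, 2.22], [0.06, 2.58], [-1.02, 4.17], [0.09, 2.62], [-3.14, 3.14]. Speed limits (rad/s): [2.57, 2.57, 3.14, 3.14, 3.14, 3.14].

INTERFACE

Orientations are given as a unit quaternion [w, x, y, z].
In Python, from plant import manip gives the robot as it stands.
- The arm moves only by the tool send_rows, never from a script. Its argument "motion" is a list that holds one entry, the list of rows, each a list of 6 numbers: the shift along the world's x, y, z in cm, then the turn, a rotation vector about the world's x, y, z in rad. A call has 1 to 12 rows; each row shifts and turns the commanded pose from where the row before left it; what a row does not reach is not made up. A row lasts 1/12 s, in which the tool goes at most 41.7 mm and 7.16 degrees, less where a joint would pass 70% of its speed; a pose out of reach is approached as far as the arm can. A call with a gripper value outside its range is refused whole. "fingers" is the closure, from 0 (fully open) to 1 (shut), set as the call begins (left out, the last holds). The fingers move at their own pace and stop on an object; the grip force is fixed at half the most. Time passes only in rows, so rows that do not move let the fingers close. It gives the time, the measured TCP pose, the force and the opening at its end, in the units of the state.
- manip.state(): the state, without advancing time (a new reading comes with each control period).
- manip.grab_frame(name): name is "scene" or "side" or "wrist"; returns the picture (480x640x3 uint8, red, green, blue); there is no depth.
- manip.calibration(name): a dict with "mtx" (3x3 intrinsics, pixels), "cam_to_world" (4x4, takes a point from camera to world coordinates); the wrist camera has in their place "hand_eye" (4x4, takes a point from camera to tool coordinates, whose origin is the TCP and whose axes are the tool frame's). Camera axes: x right, y up, looking along -z (the intrinsics and any distortion apply to the point x, -y, -z); pixel columns grow to the right and rows downward; lengths in m; the calibration is good to about 2 mm. A picture is of the moment at which its call begins: read the wrist's pose just before it. calibration takes no time and is no camera call.
- manip.job_done(): hands the job in, once; it reports no verdict.
Trained networks look in the newest picture that a camera, given by its name, has taken for a name from the list of things; names that differ only in an ending like _2 or _b are one class to them, and where a whole thing is asked for, a point or a joint stands for the part that bears it (a point fixed in the world has none). Each returns a list of dicts, best first, with "confidence" (0 to 1); they miss things now and then, are a little off and sometimes report something else, mostly with a low value. They report only what shows in the picture. A call takes as long as a camera call. They do not tell look-alikes from the thing itself.
- manip.boxes_of(query, camera): "centre" ([x, y, z] in m, in the coordinates of the camera as it stood for that picture, good to about 4 mm: the middle of the surface that is visible of it).
- manip.trace(query, camera): "region" (480x640 bool, what is visible of it).
- manip.landmark_of(query, camera): "centre" ([x, y, z] in m, in the coordinates of the camera as it stood for that picture, good to about 4 mm: a listed point, or the origin of a listed thing).
The state is a dict: "time": time; "joint_pos": joint angles; "joint_vel": joint speeds; "joint_efforts": joint torques, N m; "tool_pos": TCP position; "tool_rot": TCP orientation; "contact_force": force on the tool from outside, world axes, zero at the start; "ft_torque": the same for the moment, N m; "gripper_width": opening from 0.0 (shut) to 1.0 (fully open).
Only numpy, scipy, OpenCV 4.12 (cv2) and the standard library are available. Lean on these libraries where they do the work, as an engineer would, in place of code of your own. Each camera call takes 0.05 s, during which the arm holds its last target.

## Working session

There is one attempt and no reset: what is moved stays moved. The work goes in short steps, Python scripts to look and compute and a tool call to move; the robot and the scene stay as the last step left them, time stands still between calls to the robot, and variables do not carry over. Pictures are saved under pics/ and viewed, and the job is handed in when it is done.

Besides the shell and the picture viewer there is one more tool, called after "Call:" as a command line: name --argument value ..., lists and objects as JSON in quotes. send_rows: Moves the arm, as the interface text tells. Its arguments: {"type":"object","properties":{"motion":{"type":"array","items":{"type":"array","items":{"type":"array","items":{"type":"number"}}}},"fingers":{"type":"number"}},"required":["motion"]}

```bash
ls; mkdir -p pics
cat > h.py <<'E'
import numpy as np, cv2
from plant import manip
def R(q):
    w,x,y,z=q
    return np.array([[1-2*(y*y+z*z),2*(x*y-z*w),2*(x*z+y*w)],[2*(x*y+z*w),1-2*(x*x+z*z),2*(y*z-x*w)],[2*(x*z-y*w),2*(y*z+x*w),1-2*(x*x+y*y)]])
def c2w(name,st=None):
    c=manip.calibration(name)
    if 'cam_to_world' in c: return np.array(c['cam_to_world']),np.array(c['mtx'])
    T=np.eye(4);T[:3,:3]=R(st['tool_rot']);T[:3,3]=st['tool_pos']
    return T@np.array(c['hand_eye']),np.array(c['mtx'])
def toW(p,T): return T[:3,:3]@np.asarray(p)+T[:3,3]
def px2w(u,v,T,K,z):
    d=np.linalg.inv(K)@np.array([u,v,1.]);d=T[:3,:3]@np.array([d[0],-d[1],-d[2]])
    o=T[:3,3];return o+d*(z-o[2])/d[2]
def w2px(p,T,K):
    c=T[:3,:3].T@(np.asarray(p)-T[:3,3]);q=K@np.array([c[0],-c[1],-c[2]]);return q[:2]/q[2]
def save(im,n): cv2.imwrite('pics/'+n,im[:,:,::-1])
E
python3 - <<'E'
from h import *
s=manip.state();print({k:np.round(v,3) for k,v in s.items()})
for n in ['scene','side','wrist']:
    st=manip.state()
    im=manip.grab_frame(n);save(im,n+'0.png')
    T,K=c2w(n,st);print(n,T.round(3).tolist(),K.round(1).tolist(),[k for k in manip.calibration(n)])
E
```

```text
pics
{'time': np.float64(0.0), 'joint_pos': array([-1.32 ,  0.053,  1.614,  0.   ,  1.476, -0.119]), 'joint_vel': array([-0.001, -0.001,  0.001,  0.001,  0.001, -0.   ]), 'joint_efforts': array([ 0.0000e+00, -3.9368e+01, -3.7018e+01, -0.0000e+00,  7.0000e-03,
        0.0000e+00]), 'tool_pos': array([ 0.226, -0.582,  0.249]), 'tool_rot': array([-0.129, -0.695, -0.131,  0.695]), 'contact_force': array([-0.774, -0.17 ,  0.685]), 'ft_torque': array([-0.025,  0.02 ,  0.016]), 'gripper_width': np.float64(1.002)}
scene [[-0.624, -0.521, 0.583, 1.116], [0.781, -0.402, 0.477, 0.596], [-0.014, 0.753, 0.658, 0.809], [0.0, 0.0, 0.0, 1.0]] [[528.7, 0.0, 322.2], [0.0, 528.7, 250.4], [0.0, 0.0, 1.0]] ['mtx', 'cam_to_world']
side [[-0.86, 0.347, -0.374, -0.16], [-0.511, -0.61, 0.606, 0.975], [-0.018, 0.712, 0.702, 1.1], [0.0, 0.0, 0.0, 1.0]] [[610.8, 0.0, 318.9], [0.0, 610.8, 238.2], [0.0, 0.0, 1.0]] ['mtx', 'cam_to_world']
wrist [[0.361, 0.901, 0.241, 0.286], [-0.933, 0.349, 0.09, -0.559], [-0.003, -0.257, 0.966, 0.373], [0.0, 0.0, 0.0, 1.0]] [[392.6, 0.0, 322.8], [0.0, 392.6, 234.0], [0.0, 0.0, 1.0]] ['mtx', 'hand_eye']
```

View pics/scene0.png

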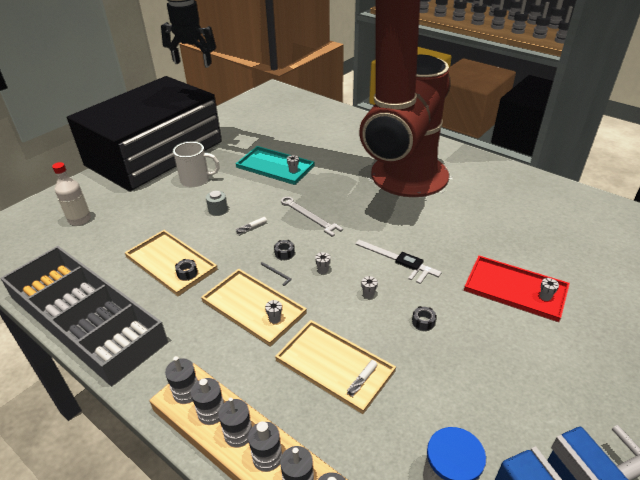

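View pics/side0.png

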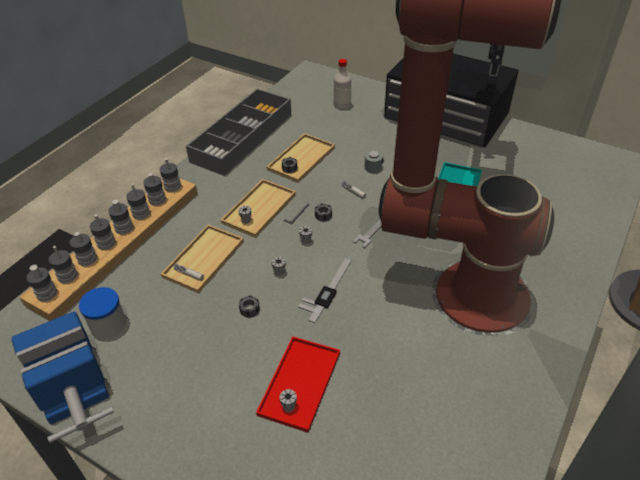

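View pics/wrist0.png

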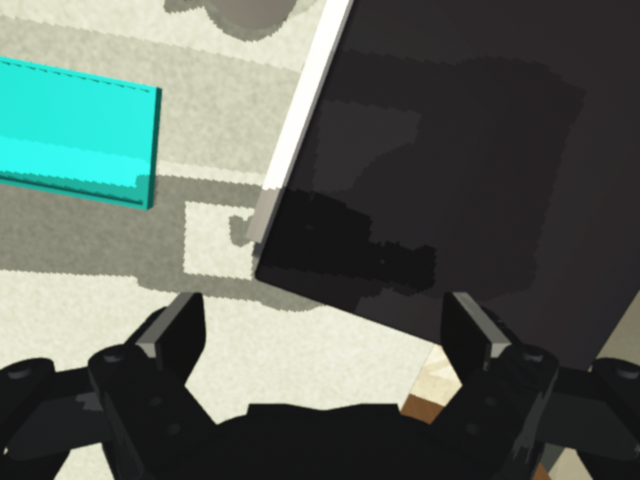

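The scene picture shows the loose collets at (323,262) and (370,287), the nuts at (285,249) and (425,317), the cutter at (252,226) and the setter at (217,203). The wooden trays are nuts (171,261), collets (254,305) and cutters (335,365). Things that could be mistaken for the parts:
- **Collets:** the fixed samples at (274,311), in the turquoise tray (293,163) and in the red tray (549,289).
- **Nuts:** the sample at (186,269).
- **Cutters:** the sample at (363,378) and the hex key at (277,272).

I choose the ones standing free on the table, and the wooden trays.

Run:
```python
from h import *
for n in ['scene','side']:
    T,K=c2w(n)
    im=manip.grab_frame(n)
    if n=='scene': save(cv2.resize(im[140:410,110:460],None,fx=2.2,fy=2.2,interpolation=cv2.INTER_CUBIC),'crop1.png')
    for q in ['collet_a','nut_a','cutter','tray_collets','tray_nuts','tray_cutters','setter']:
        for d in manip.landmark_of(q,n):
            w=toW(d['centre'],T);print(n,q,round(d['confidence'],2),w.round(4),w2px(w,T,K).round(0))
print(manip.state()['time'])
```

```text
scene collet_a 0.65 [ 0.4497  0.1746 -0.0016] [368. 295.]
scene collet_a 0.56 [ 0.4483  0.0559 -0.0013] [325. 271.]
scene nut_a 0.95 [ 0.447   0.3056 -0.0014] [422. 323.]
scene nut_a 0.59 [ 0.4607 -0.0562  0.0013] [283. 252.]
scene cutter 0.59 [ 0.4361 -0.1797 -0.0011] [252. 228.]
scene cutter 0.57 [ 4.635e-01 -5.320e-02  4.000e-04] [283. 254.]
scene tray_collets 0.9 [ 0.1969 -0.321   0.0025] [276. 166.]
scene tray_collets 0.68 [ 2.412e-01  4.109e-01 -4.000e-04] [515. 288.]
scene tray_collets 0.63 [ 0.6286  0.0082 -0.0021] [253. 308.]
scene tray_nuts 0.8 [ 6.445e-01 -2.393e-01 -4.000e-04] [170. 263.]
scene tray_cutters 0.92 [ 0.6347  0.2313 -0.0008] [336. 364.]
scene setter 0.85 [ 4.414e-01 -3.006e-01 -3.000e-04] [217. 210.]
side collet_a 0.77 [0.45   0.1752 0.0011] [279. 272.]
side collet_a 0.53 [0.4497 0.0522 0.0032] [306. 240.]
side nut_a 0.85 [ 0.4426  0.3114 -0.0027] [250. 312.]
side nut_a 0.71 [ 0.4636 -0.0489 -0.0009] [321. 216.]
side nut_a 0.43 [0.4486 0.1755 0.0011] [280. 272.]
side cutter 0.52 [ 0.4369 -0.1835  0.0013] [354. 190.]
side tray_collets 0.95 [ 0.196  -0.3254  0.0012] [455. 189.]
side tray_collets 0.84 [0.2442 0.4158 0.0008] [299. 384.]
side tray_collets 0.72 [0.6304 0.009  0.0007] [258. 208.]
side tray_nuts 0.75 [ 0.647  -0.2358  0.0016] [300. 158.]
side tray_nuts 0.72 [ 0.4465  0.3085 -0.0018] [249. 311.]
side tray_cutters 0.67 [ 0.6396  0.2323 -0.0016] [203. 259.]
side setter 0.53 [ 0.4396 -0.3014  0.004 ] [373. 166.]
0.95
```

View pics/crop1.png

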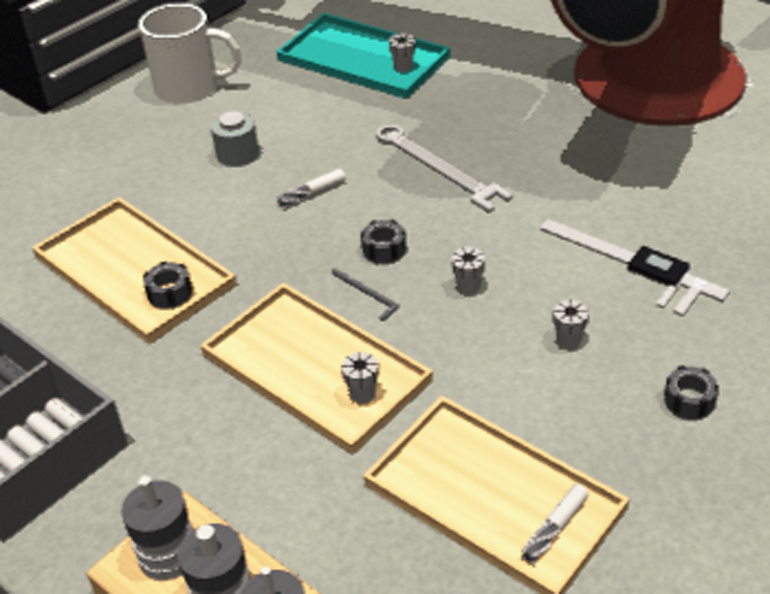

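The crop confirms the choice. The five free parts stand on bare table and the wooden trays hold the nut, collet and cutter samples from left to right.

Run:
```python
from h import *
im=cv2.imread('pics/scene0.png')
T,K=c2w('scene')
tr={'nuts':[(118,203),(235,277),(150,337),(36,250)],'col':[(284,288),(431,374),(353,446),(205,350)],'cut':[(443,402),(627,501),(560,592),(366,480)]}
for k,c in tr.items():
    w=np.array([px2w(u/2.2+110,v/2.2+140,T,K,.014)[:2] for u,v in c])
    e=(w[1]-w[0]+w[2]-w[3])/2
    print(k,w.round(3).tolist(),'ctr',w.mean(0).round(4),'long yaw',np.degrees(np.arctan2(e[1],e[0])).round(1),np.linalg.norm(e).round(3))
for u,v,z,n in [(168,272,.028,'sn'),(361,362,.044,'sc'),(588,490,.012,'cutA'),(527,555,.012,'cutB'),(342,177,.008,'shank'),(281,200,.008,'flute')]:
    print(n,px2w(u/2.2+110,v/2.2+140,T,K,z).round(4))
print(R(manip.state()['tool_rot']).round(3))
```

```text
nuts [[0.592, -0.322], [0.595, -0.132], [0.703, -0.134], [0.694, -0.327]] ctr [ 0.6462 -0.2289] long yaw 88.1 0.191
col [[0.576, -0.082], [0.575, 0.108], [0.681, 0.109], [0.683, -0.08]] ctr [0.6287 0.014 ] long yaw 90.5 0.189
cut [[0.594, 0.139], [0.584, 0.327], [0.688, 0.333], [0.701, 0.142]] ctr [0.6417 0.2352] long yaw 93.6 0.19
sn [ 0.6406 -0.1781  0.028 ]
sc [0.6228 0.068  0.044 ]
cutA [0.5931 0.2947 0.012 ]
cutB [0.6755 0.2921 0.012 ]
shank [ 0.4039 -0.1652  0.008 ]
flute [ 0.4749 -0.1901  0.008 ]
[[ 0.     0.361 -0.932]
 [-0.    -0.932 -0.361]
 [-1.     0.    -0.   ]]
```

Call:
send_rows --motion '[[[1.5, 3.0, 0, 0, 0, -0.06], [1.8, 3.4, 0, 0, 0, -0.06], [1.8, 3.4, 0, 0, 0, -0.06], [1.8, 3.4, 0, 0, 0, -0.06], [1.8, 3.4, 0, 0, 0, -0.06], [1.8, 3.4, 0, 0, 0, -0.06], [1.8, 3.4, 0, 0, 0, -0.06], [1.8, 3.4, 0, 0, 0, -0.06], [1.8, 3.4, -1, 0, 0, -0.06], [1.8, 3.4, -1, 0, 0, -0.06], [1.8, 3.4, -2, 0, 0, -0.06], [1.7, 3.2, -2, 0, 0, -0.05]]]' --fingers 0.4

```text
time: 1.95
tool_pos: [0.4384, -0.1806, 0.1916]
tool_rot: [-0.12, 0.698, -0.121, -0.696]
contact_force: [1.8, -0.6, -0.1]
gripper_width: 0.599
```

Call:
send_rows --motion '[[[0, 0, -2, 0, 0, 0], [0, 0, -2, 0, 0, 0], [0, 0, 0, 0, 0, 0]]]'

```text
time: 2.2
tool_pos: [0.435, -0.1797, 0.1463]
tool_rot: [0.12, -0.694, 0.118, 0.7]
contact_force: [-0.8, 0.4, -0.2]
gripper_width: 0.601
```

```bash
cat >> h.py <<'E'
def look(q,tag):
    st=manip.state();im=manip.grab_frame('wrist');T,K=c2w('wrist',st)
    Rt=R(st['tool_rot']);print('t',st['time'],'tcp',np.round(st['tool_pos'],4),'yaw',np.degrees(np.arctan2(Rt[1,1],Rt[0,1])).round(1),'down',Rt[:,0].round(3),'w',round(float(st['gripper_width']),3))
    im=im.copy()
    for x in q:
        for d in manip.landmark_of(x,'wrist'):
            w=toW(d['centre'],T);p=w2px(w,T,K);print(x,round(d['confidence'],2),w.round(4),p.round(0))
            cv2.circle(im,tuple(int(a) for a in p),4,(255,0,0),1)
    save(im,tag+'.png');return im,T,K
E
python3 - <<'E'
from h import *
im,T,K=look(['cutter','nut_a','setter'],'w1')
for d in manip.trace('cutter','wrist'):
    r=d['region'];v,u=np.nonzero(r);print(d['confidence'],u.mean(),v.mean(),r.sum())
    P=np.array([px2w(a,b,T,K,.008)[:2] for a,b in zip(u,v)])
    (c,s,a)=cv2.minAreaRect(P.astype(np.float32)*1000);print(c,s,a)
E
```

```text
t 2.2 tcp [ 0.435  -0.1797  0.1463] yaw -109.4 down [-0.007  0.004 -1.   ] w 0.601
cutter 0.89 [ 0.4344 -0.1804 -0.0023] [324. 222.]
nut_a 0.73 [ 0.4622 -0.0554  0.0049] [145. 245.]
setter 0.59 [ 0.4376 -0.3033  0.0053] [497. 161.]
0.9 322.916036036036 218.7981981981982 2775
(437.4908447265625, -180.59117126464844) (17.13292694091797, 83.70263671875) 75.16905975341797
```

View pics/w1.png

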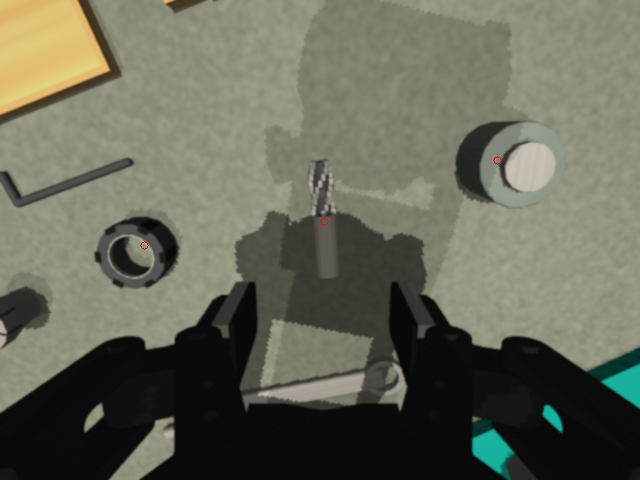

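The wrist picture shows the cutter under the tool at (322,219), and the setter at (525,165) is well clear of the fingers. Descending.

Call:
send_rows --motion '[[[0.1, 0, -3.5, 0, 0, 0.08], [0, 0, -3.5, 0, 0, 0], [0, 0, -2.8, 0, 0, 0], [0, 0, -1.5, 0, 0, 0], [0, 0, -0.9, 0, 0, 0], [0, 0, 0, 0, 0, 0], [0, 0, 0, 0, 0, 0]]]'

```text
time: 3.03
tool_pos: [0.439, -0.1829, 0.03]
tool_rot: [-0.092, 0.702, -0.092, -0.701]
contact_force: [0.2, -0.8, 0.2]
gripper_width: 0.602
```

Call:
send_rows --motion '[[[0, 0, 0, 0, 0, 0], [0, 0, 0, 0, 0, 0], [0, 0, 0, 0, 0, 0], [0, 0, 0, 0, 0, 0], [0, 0, 0, 0, 0, 0], [0, 0, 0, 0, 0, 0]]]' --fingers 1

```text
time: 3.53
tool_pos: [0.4394, -0.1826, 0.0307]
tool_rot: [-0.091, 0.702, -0.092, -0.7]
contact_force: [-0.3, 0.9, 5.7]
gripper_width: 0.151
```

The grip is too high, as 13 mm shows it is on the upper arc. Reopening, going 8 mm lower and gripping again.

Call:
send_rows --motion '[[[0, 0, 0, 0, 0, 0], [0, 0, 0, 0, 0, 0], [0, 0, 0, 0, 0, 0], [0, 0, 0, 0, 0, 0], [0, 0, -0.4, 0, 0, 0], [0, 0, -0.4, 0, 0, 0], [0, 0, 0, 0, 0, 0]]]' --fingers 0.6

```text
time: 4.12
tool_pos: [0.4374, -0.1816, 0.0196]
tool_rot: [0.092, -0.7, 0.091, 0.702]
contact_force: [-0.8, -0.8, -0.3]
gripper_width: 0.399
```

Call:
send_rows --motion '[[[0, 0, 0, 0, 0, 0], [0, 0, 0, 0, 0, 0], [0, 0, 0, 0, 0, 0], [0, 0, 0, 0, 0, 0], [0, 0, 0, 0, 0, 0]]]' --fingers 1

```text
time: 4.53
tool_pos: [0.4381, -0.182, 0.0206]
tool_rot: [0.092, -0.701, 0.092, 0.701]
contact_force: [0.5, 0.4, -1.2]
gripper_width: 0.162
```

Call:
send_rows --motion '[[[0, 0, 1, 0, 0, 0], [0, 0, 3, 0, 0, 0], [0, 0, 4, 0, 0, 0], [0, 0, 3, 0, 0, 0], [0, 0, 0, 0, 0, 0]]]'

```text
time: 4.95
tool_pos: [0.4422, -0.1844, 0.1392]
tool_rot: [-0.09, 0.706, -0.094, -0.697]
contact_force: [1.7, -1.8, -0.5]
gripper_width: 0.165
```

Run:
```python
from h import *
look(['cutter'],'w2')
```

```text
t 4.95 tcp [ 0.4422 -0.1844  0.1392] yaw -104.9 down [ 0.012 -0.007 -1.   ] w 0.165
cutter 0.66 [ 0.4436 -0.1831  0.1174] [318. 294.]
```

View pics/w2.png

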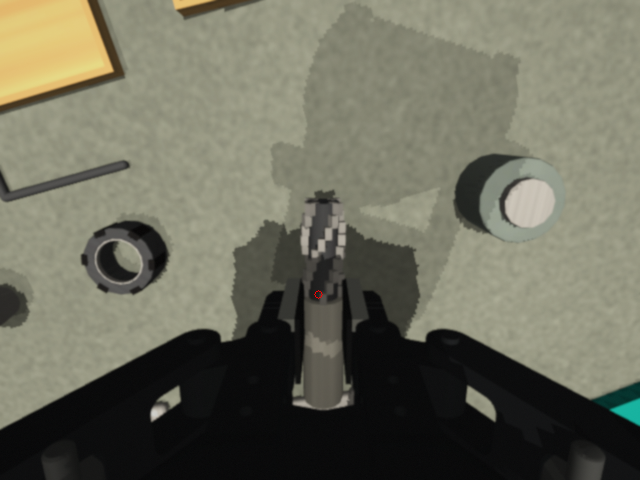

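Cutter held level. Carrying it to the cutter tray and turning it to lie along the tray's y.

Call:
send_rows --motion '[[[0.6, 1.2, 0, 0, 0, 0.06], [1.2, 2.4, 0, 0, 0, 0.12], [1.3, 2.5, 0, 0, 0, 0.12], [1.3, 2.5, 0, 0, 0, 0.12], [1.3, 2.5, 0, 0, 0, 0.12], [1.3, 2.5, 0, 0, 0, 0.12], [1.3, 2.5, 0, 0, 0, 0.12], [1.3, 2.5, 0, 0, 0, 0.12], [1.3, 2.5, 0, 0, 0, 0.12], [1.3, 2.5, 0, 0, 0, 0.12], [1.3, 2.5, 0, 0, 0, 0.12], [1.3, 2.5, 0, 0, 0, 0.12]]]'

```text
time: 6.05
tool_pos: [0.5848, 0.1053, 0.1278]
tool_rot: [-0.376, -0.596, -0.378, 0.6]
contact_force: [0.1, -0.7, -2.3]
gripper_width: 0.16
```

Call:
send_rows --motion '[[[1.3, 2.5, 0, 0, 0, 0.12], [1.3, 2.5, 0, 0, 0, 0.12], [1.3, 2.5, 0, 0, 0, 0.12], [1.3, 2.5, 0, 0, 0, 0.12], [0.3, 0.3, 0, 0, 0, 0.03], [0, 0, 0, 0, 0, 0], [0, 0, 0, 0, 0, 0]]]'

```text
time: 6.63
tool_pos: [0.6396, 0.2067, 0.128]
tool_rot: [0.514, 0.484, 0.515, -0.487]
contact_force: [0.1, -0.1, -2.9]
gripper_width: 0.161
```

Run:
```python
from h import *
look(['tray_cutters','cutter'],'w3')
```

```text
t 6.6333 tcp [0.6396 0.2067 0.128 ] yaw 3.4 down [-0.005 -0.001 -1.   ] w 0.161
cutter 0.75 [0.6384 0.2089 0.105 ] [321. 291.]
```

View pics/w3.png

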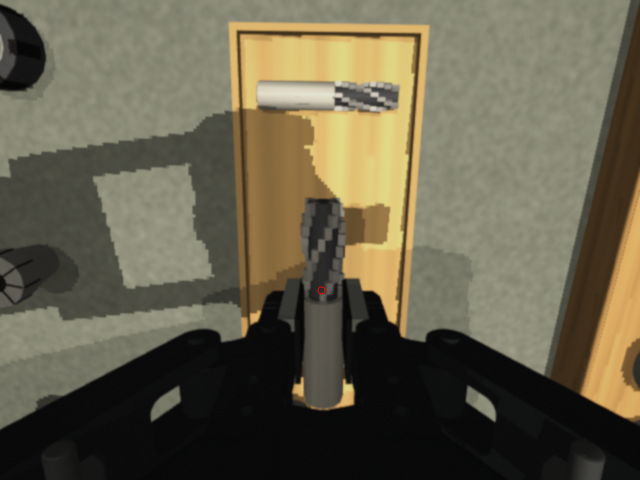

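The cutter is over the tray floor and aligned with the tray; the sample sits clear at (330,96). Lowering.

Call:
send_rows --motion '[[[0, 0, -3, 0, 0, 0], [0, 0, -3, 0, 0, 0], [0, 0, -2, 0, 0, 0], [0, 0, -1.2, 0, 0, 0], [0, 0, -0.7, 0, 0, 0], [0, 0, 0, 0, 0, 0], [0, 0, 0, 0, 0, 0], [0, 0, 0, 0, 0, 0]]]'

```text
time: 7.45
tool_pos: [0.6427, 0.2071, 0.0339]
tool_rot: [0.515, 0.486, 0.514, -0.484]
contact_force: [0.7, -0.3, -1.5]
gripper_width: 0.163
```

Call:
send_rows --motion '[[[0, 0, -0.3, 0, 0, 0], [0, 0, 0, 0, 0, 0], [0, 0, 0, 0, 0, 0]]]'

```text
time: 7.7
tool_pos: [0.6415, 0.207, 0.0295]
tool_rot: [0.515, 0.485, 0.514, -0.485]
contact_force: [0.3, -0.3, -2.8]
gripper_width: 0.166
```

Call:
send_rows --motion '[[[0, 0, -0.2, 0, 0, 0], [0, 0, 0, 0, 0, 0], [0, 0, 0, 0, 0, 0]]]'

```text
time: 7.95
tool_pos: [0.641, 0.2069, 0.0266]
tool_rot: [0.514, 0.485, 0.515, -0.485]
contact_force: [0.7, -0.2, -2.8]
gripper_width: 0.162
```

Call:
send_rows --motion '[[[0, 0, -0.2, 0, 0, 0], [0, 0, 0, 0, 0, 0], [0, 0, 0, 0, 0, 0]]]'

```text
time: 8.2
tool_pos: [0.6412, 0.207, 0.0247]
tool_rot: [0.515, 0.485, 0.515, -0.485]
contact_force: [1.1, -0.0, -2.6]
gripper_width: 0.163
```

Call:
send_rows --motion '[[[0, 0, -0.15, 0, 0, 0], [0, 0, 0, 0, 0, 0], [0, 0, 0, 0, 0, 0]]]'

```text
time: 8.45
tool_pos: [0.6412, 0.207, 0.0246]
tool_rot: [0.514, 0.485, 0.515, -0.485]
contact_force: [-3.8, -1.9, 5.0]
gripper_width: 0.163
```

Call:
send_rows --motion '[[[0, 0, 0, 0, 0, 0], [0, 0, 0, 0, 0, 0], [0, 0, 0, 0, 0, 0], [0, 0, 0.5, 0, 0, 0], [0, 0, 2, 0, 0, 0], [0, 0, 4, 0, 0, 0], [0, 0, 4, 0, 0, 0], [0, 0, 0, 0, 0, 0]]]' --fingers 0.55

```text
time: 9.12
tool_pos: [0.6467, 0.2082, 0.1394]
tool_rot: [0.518, 0.49, 0.511, -0.48]
contact_force: [2.1, 0.0, 3.1]
gripper_width: 0.444
```

Call:
send_rows --motion '[[[-2, 1, 1, 0, 0, -0.02], [-3, 1.5, 0, 0, 0, -0.02], [-3, 1.5, 0, 0, 0, -0.02], [-3, 1.5, 0, 0, 0, 0], [-3, 1.5, 0, 0, 0, 0], [-3, 1.5, 0, 0, 0, 0], [-2.5, 1.4, 0, 0, 0, 0], [0, 0, 0, 0, 0, 0], [0, 0, 0, 0, 0, 0]]]' --fingers 0

```text
time: 9.87
tool_pos: [0.4455, 0.3066, 0.1387]
tool_rot: [0.501, 0.5, 0.5, -0.499]
contact_force: [1.0, -0.1, -0.2]
gripper_width: 0.999
```

```bash
cat >> h.py <<'E'
def ring(q,T,K,z):
    for d in manip.trace(q,'wrist'):
        v,u=np.nonzero(d['region']);print('trace',round(d['confidence'],2),u.mean().round(),v.mean().round(),len(u),px2w(u.mean(),v.mean(),T,K,z).round(4))
E
python3 - <<'E'
from h import *
im,T,K=look(['nut_a','cutter'],'w4')
ring('nut_a',T,K,.018)
st=manip.grab_frame('scene');save(st,'s4.png')
E
```

```text
t 9.8667 tcp [0.4455 0.3066 0.1387] yaw 0.1 down [ 0.001  0.    -1.   ] w 0.999
nut_a 0.63 [ 4.448e-01  3.061e-01 -3.000e-04] [322. 228.]
cutter 0.74 [0.6384 0.2072 0.0029] [581. 357.]
trace 0.8 324.0 235.0 3015 [0.4457 0.3059 0.018 ]
```

View pics/w4.png

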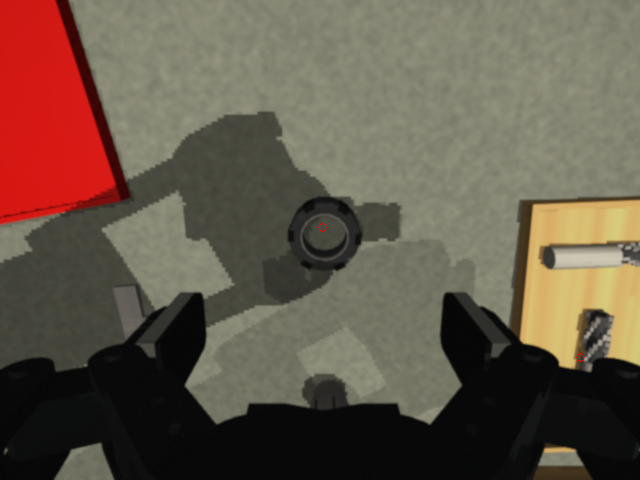

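View pics/s4.png

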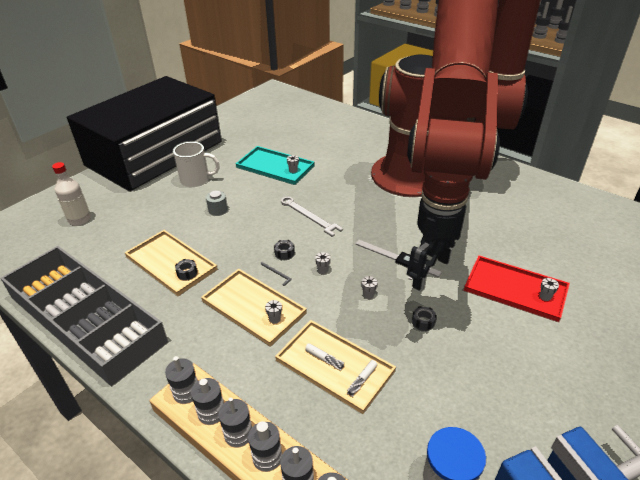

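The cutter lies flat in its tray at (325,357) of the scene picture. The nut is centred under the tool at (324,235) in the wrist picture.

Call:
send_rows --motion '[[[0, 0, -3, 0, 0, 0], [0, 0, -3.5, 0, 0, 0], [0, 0, -3, 0, 0, 0], [0, 0, -1.5, 0, 0, 0], [0, 0, -0.7, 0, 0, 0], [0, 0, 0, 0, 0, 0], [0, 0, 0, 0, 0, 0], [0, 0, 0, 0, 0, 0]]]'

```text
time: 10.78
tool_pos: [0.4478, 0.3065, 0.0231]
tool_rot: [0.5, 0.501, 0.499, -0.499]
contact_force: [-0.1, -0.3, 0.4]
gripper_width: 1.0
```

Call:
send_rows --motion '[[[0, 0, 0, 0, 0, 0], [0, 0, 0, 0, 0, 0], [0, 0, 0, 0, 0, 0], [0, 0, 0, 0, 0, 0], [0, 0, 0, 0, 0, 0], [0, 0, 0, 0, 0, 0]]]' --fingers 1

```text
time: 11.28
tool_pos: [0.4469, 0.3064, 0.0228]
tool_rot: [0.5, 0.501, 0.5, -0.5]
contact_force: [-1.3, -1.1, 6.0]
gripper_width: 0.52
```

Call:
send_rows --motion '[[[0, 0, 1, 0, 0, 0], [0, 0, 3, 0, 0, 0], [0.6, -2, 4, 0, 0, 0], [1.2, -3.6, 2, 0, 0, 0], [1.2, -3.6, 0, 0, 0, 0], [1.2, -3.6, 0, 0, 0, 0], [1.2, -3.6, 0, 0, 0, 0], [1.2, -3.6, 0, 0, 0, 0], [1.2, -3.6, 0, 0, 0, 0], [1.2, -3.6, 0, 0, 0, 0], [1.2, -3.6, 0, 0, 0, 0], [1.2, -3.6, 0, 0, 0, 0]]]'

```text
time: 12.28
tool_pos: [0.5594, -0.0373, 0.1181]
tool_rot: [0.5, 0.5, 0.5, -0.5]
contact_force: [0.1, 0.9, -0.8]
gripper_width: 0.514
```

Call:
send_rows --motion '[[[1.2, -3.6, 0, 0, 0, 0], [1.2, -3.6, 0, 0, 0, 0], [1.2, -3.6, 0, 0, 0, 0], [1.2, -3.6, 0, 0, 0, 0], [1.2, -3.6, 0, 0, 0, -0.03], [1.2, -3.6, 0, 0, 0, 0], [1.2, -3.6, 0, 0, 0, 0], [0.6, -0.4, 0, 0, 0, 0], [0, 0, 0, 0, 0, 0], [0, 0, 0, 0, 0, 0]]]'

```text
time: 13.12
tool_pos: [0.649, -0.2911, 0.1174]
tool_rot: [0.492, 0.508, 0.493, -0.508]
contact_force: [0.2, 1.2, -1.4]
gripper_width: 0.518
```

Run:
```python
from h import *
im,T,K=look(['nut_a','tray_nuts'],'w5')
```

```text
t 13.1167 tcp [ 0.649  -0.2911  0.1174] yaw -1.8 down [-0.001  0.001 -1.   ] w 0.518
nut_a 0.83 [ 0.6469 -0.2955  0.0927] [319. 304.]
tray_nuts 0.77 [ 0.6447 -0.2344  0.0038] [313. 145.]
```

View pics/w5.png

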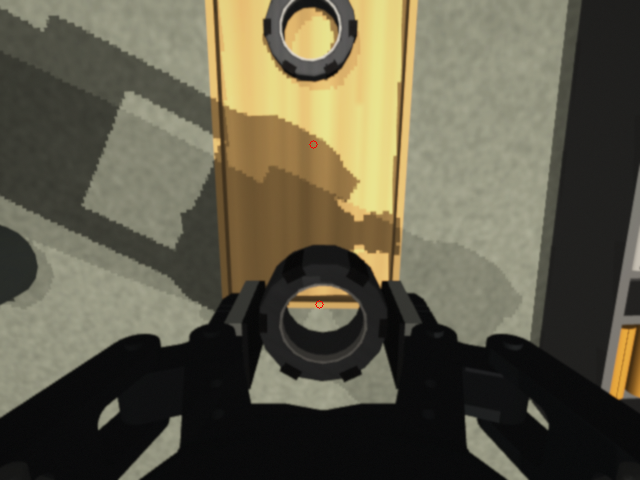

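Run:
```python
from h import *
st=manip.state();T,K=c2w('wrist',st)
for u,v in [(310,306),(221,270),(399,270),(211,60),(412,60)]: print(px2w(u,v,T,K,.014).round(4))
```

```text
[ 0.639  -0.3319  0.014 ]
[ 0.5852 -0.3062  0.014 ]
[ 0.6947 -0.3095  0.014 ]
[ 0.5914 -0.1868  0.014 ]
[ 0.6993 -0.19    0.014 ]
```

Call:
send_rows --motion '[[[-0.6, 0, -2.5, 0, 0, 0], [0, 0, -3, 0, 0, 0], [0, 0, -2, 0, 0, 0], [0, 0, -0.8, 0, 0, 0], [0, 0, -0.4, 0, 0, 0], [0, 0, 0, 0, 0, 0], [0, 0, 0, 0, 0, 0], [0, 0, 0, 0, 0, 0]]]'

```text
time: 13.93
tool_pos: [0.6448, -0.292, 0.0331]
tool_rot: [0.493, 0.508, 0.491, -0.507]
contact_force: [0.7, -0.7, -1.4]
gripper_width: 0.518
```

Call:
send_rows --motion '[[[0, 0, -0.2, 0, 0, 0], [0, 0, 0, 0, 0, 0], [0, 0, 0, 0, 0, 0], [0, 0, 0, 0, 0, 0]]]'

```text
time: 14.27
tool_pos: [0.6435, -0.2916, 0.029]
tool_rot: [0.492, 0.508, 0.492, -0.508]
contact_force: [-0.3, -1.0, -0.0]
gripper_width: 0.521
```

Call:
send_rows --motion '[[[0, 0, -0.2, 0, 0, 0], [0, 0, 0, 0, 0, 0], [0, 0, 0, 0, 0, 0]]]'

```text
time: 14.52
tool_pos: [0.6436, -0.2917, 0.0269]
tool_rot: [0.492, 0.508, 0.492, -0.508]
contact_force: [0.9, -1.0, -0.4]
gripper_width: 0.517
```

Call:
send_rows --motion '[[[0, 0, -0.15, 0, 0, 0], [0, 0, 0, 0, 0, 0], [0, 0, 0, 0, 0, 0]]]'

```text
time: 14.77
tool_pos: [0.6437, -0.2917, 0.0268]
tool_rot: [-0.492, -0.508, -0.492, 0.508]
contact_force: [-3.4, 1.5, 6.1]
gripper_width: 0.517
```

Call:
send_rows --motion '[[[0, 0, 0, 0, 0, 0], [0, 0, 0, 0, 0, 0], [0, 0, 0, 0, 0, 0], [0, 0, 0.5, 0, 0, 0], [0, 0, 2, 0, 0, 0], [0, 0, 4, 0, 0, 0], [0, 0, 4, 0, 0, 0], [0, 0, 0.5, 0, 0, 0]]]' --fingers 0.36

```text
time: 15.43
tool_pos: [0.6474, -0.2937, 0.1452]
tool_rot: [0.497, 0.509, 0.487, -0.506]
contact_force: [1.3, -1.4, 1.9]
gripper_width: 0.637
```

Call:
send_rows --motion '[[[-1.5, 2, 0, 0, 0, 0.03], [-2.7, 3, 0, 0, 0, 0], [-2.7, 3, 0, 0, 0, 0], [-2.7, 3, 0, 0, 0, 0], [-2.7, 3.2, 0, 0, 0, 0], [-2.7, 3.2, 0, 0, 0, 0], [-2.2, 3.2, 0, 0, 0, 0], [-1.1, 3.0, 0, 0, 0, 0], [0, 0.4, 0, 0, 0, 0], [0, 0, 0, 0, 0, 0], [0, 0, 0, 0, 0, 0]]]' --fingers 0

```text
time: 16.35
tool_pos: [0.4612, -0.0521, 0.1358]
tool_rot: [0.5, 0.5, 0.499, -0.5]
contact_force: [0.9, -0.1, 0.1]
gripper_width: 0.999
```

Run:
```python
from h import *
im,T,K=look(['nut_a'],'w6')
ring('nut_a',T,K,.018)
```

```text
t 16.35 tcp [ 0.4612 -0.0521  0.1358] yaw -0.0 down [ 0.001 -0.001 -1.   ] w 0.999
nut_a 0.67 [ 0.4598 -0.0501  0.0055] [321. 227.]
trace 0.79 322.0 237.0 3163 [ 0.4602 -0.0534  0.018 ]
trace 0.71 566.0 149.0 42603 [0.6075 0.0014 0.018 ]
```

View pics/w6.png

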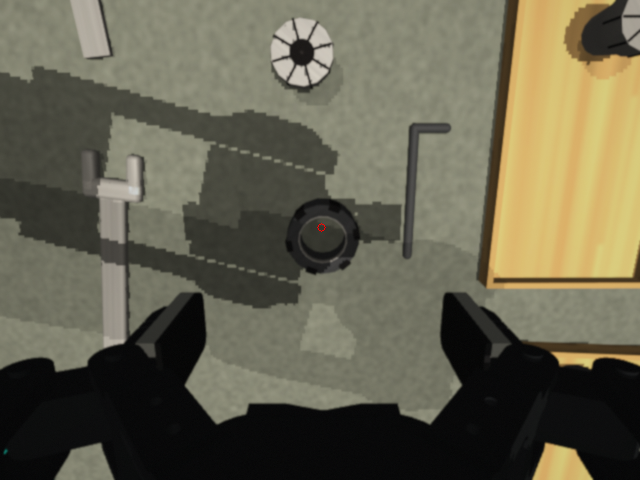

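The second nut is at (322,237). The hex key at (408,200) is about 55 mm beside it, so I narrow the opening to about 60 mm to stay off the key.

Call:
send_rows --motion '[[[-0.1, -0.1, -2, 0, 0, 0], [0, 0, -3, 0, 0, 0], [0, 0, -3, 0, 0, 0], [0, 0, -2, 0, 0, 0], [0, 0, -1, 0, 0, 0], [0, 0, -0.4, 0, 0, 0], [0, 0, 0, 0, 0, 0], [0, 0, 0, 0, 0, 0], [0, 0, 0, 0, 0, 0]]]' --fingers 0.28

```text
time: 17.25
tool_pos: [0.4612, -0.0534, 0.0229]
tool_rot: [0.501, 0.501, 0.499, -0.5]
contact_force: [0.5, -0.1, 0.5]
gripper_width: 0.718
```

Call:
send_rows --motion '[[[0, 0, 0, 0, 0, 0], [0, 0, 0, 0, 0, 0], [0, 0, 0, 0, 0, 0], [0, 0, 0, 0, 0, 0], [0, 0, 0, 0, 0, 0]]]' --fingers 1

```text
time: 17.67
tool_pos: [0.4611, -0.0532, 0.0232]
tool_rot: [0.501, 0.501, 0.499, -0.5]
contact_force: [-0.8, 0.1, 6.0]
gripper_width: 0.517
```

Call:
send_rows --motion '[[[0, 0, 1, 0, 0, 0], [0, 0, 3, 0, 0, 0], [1, -1, 4, 0, 0, 0], [2.5, -2.5, 1.5, 0, 0, 0], [2.8, -2.7, 0, 0, 0, -0.03], [2.8, -2.7, 0, 0, 0, 0], [2.8, -2.7, 0, 0, 0, 0], [2.8, -2.7, 0, 0, 0, 0], [2.5, -2.7, 0, 0, 0, 0], [1, -1, 0, 0, 0, 0], [0, 0, 0, 0, 0, 0], [0, 0, 0, 0, 0, 0]]]'

```text
time: 18.67
tool_pos: [0.6412, -0.2328, 0.1153]
tool_rot: [-0.492, -0.508, -0.492, 0.508]
contact_force: [-0.7, 0.4, -2.2]
gripper_width: 0.519
```

Run:
```python
from h import *
im,T,K=look(['nut_a','tray_nuts'],'w7')
```

```text
t 18.6667 tcp [ 0.6412 -0.2328  0.1153] yaw -1.8 down [-0.001  0.001 -1.   ] w 0.519
nut_a 0.96 [ 0.6451 -0.2355  0.097 ] [334. 307.]
nut_a 0.57 [ 0.6416 -0.2921  0.005 ] [327. 325.]
tray_nuts 0.67 [ 0.6418 -0.2346  0.001 ] [325. 239.]
```

View pics/w7.png

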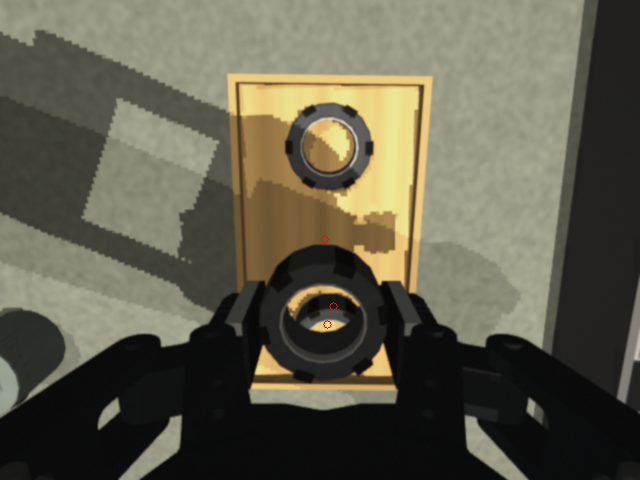

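The held nut is between the sample at (329,147) and the first nut, centred in the tray. Lowering.

Call:
send_rows --motion '[[[0.1, 0, -2.5, 0, 0, 0], [0, 0, -2.7, 0, 0, 0], [0, 0, -2, 0, 0, 0], [0, 0, -0.8, 0, 0, 0], [0, 0, -0.4, 0, 0, 0], [0, 0, -0.2, 0, 0, 0], [0, 0, 0, 0, 0, 0], [0, 0, 0, 0, 0, 0], [0, 0, 0, 0, 0, 0]]]'

```text
time: 19.57
tool_pos: [0.6435, -0.2331, 0.0313]
tool_rot: [0.493, 0.508, 0.491, -0.507]
contact_force: [0.6, 0.4, -2.2]
gripper_width: 0.512
```

Call:
send_rows --motion '[[[0, 0, -0.15, 0, 0, 0], [0, 0, 0, 0, 0, 0], [0, 0, 0, 0, 0, 0]]]'

```text
time: 19.82
tool_pos: [0.6425, -0.2327, 0.0282]
tool_rot: [0.492, 0.508, 0.492, -0.508]
contact_force: [-0.4, -0.1, -2.0]
gripper_width: 0.518
```

Call:
send_rows --motion '[[[0, 0, -0.15, 0, 0, 0], [0, 0, 0, 0, 0, 0], [0, 0, 0, 0, 0, 0]]]'

```text
time: 20.07
tool_pos: [0.6428, -0.2328, 0.0274]
tool_rot: [0.492, 0.508, 0.492, -0.508]
contact_force: [-2.3, 0.4, 3.5]
gripper_width: 0.516
```

Call:
send_rows --motion '[[[0, 0, -0.12, 0, 0, 0], [0, 0, 0, 0, 0, 0], [0, 0, 0, 0, 0, 0]]]'

```text
time: 20.32
tool_pos: [0.6428, -0.2328, 0.0273]
tool_rot: [-0.492, -0.508, -0.492, 0.508]
contact_force: [-5.9, 2.1, 10.1]
gripper_width: 0.517
```

Down. Releasing, then on to the collet at (0.449, 0.054).

Call:
send_rows --motion '[[[0, 0, 0, 0, 0, 0], [0, 0, 0, 0, 0, 0], [0, 0, 0, 0, 0, 0], [0, 0, 0.5, 0, 0, 0], [0, 0, 2, 0, 0, 0], [0, 0, 4, 0, 0, 0], [0, 0, 4, 0, 0, 0], [0, 0, 1.5, 0, 0, 0]]]' --fingers 0.36

```text
time: 20.98
tool_pos: [0.6453, -0.234, 0.1525]
tool_rot: [0.495, 0.509, 0.489, -0.506]
contact_force: [1.3, -0.9, 1.5]
gripper_width: 0.638
```

Call:
send_rows --motion '[[[-1.2, 2, 0, 0, 0, 0.03], [-2.2, 3.2, 0, 0, 0, 0], [-2.2, 3.4, 0, 0, 0, 0], [-2.2, 3.4, 0, 0, 0, 0], [-2.2, 3.4, 0, 0, 0, 0], [-2.2, 3.4, 0, 0, 0, 0], [-2.2, 3.4, 0, 0, 0, 0], [-2.2, 3.4, 0, 0, 0, 0], [-1.8, 2, 0, 0, 0, 0], [-1, 1, 0, 0, 0, 0], [0, 0, 0, 0, 0, 0], [0, 0, 0, 0, 0, 0]]]' --fingers 0.1

```text
time: 21.98
tool_pos: [0.4485, 0.0536, 0.1455]
tool_rot: [0.501, 0.5, 0.5, -0.5]
contact_force: [0.1, -0.0, -0.5]
gripper_width: 0.903
```

Run:
```python
from h import *
im,T,K=look(['collet_a'],'w8')
ring('collet_a',T,K,.036)
```

```text
t 21.9833 tcp [0.4485 0.0536 0.1455] yaw 0.0 down [ 0.001 -0.    -1.   ] w 0.903
collet_a 0.73 [ 0.4511  0.1746 -0.0016] [327.  38.]
collet_a 0.56 [ 0.4541  0.0508 -0.001 ] [331. 228.]
trace 0.93 325.0 25.0 3056 [0.4496 0.173  0.036 ]
trace 0.7 325.0 241.0 2344 [0.4497 0.0519 0.036 ]
```

View pics/w8.png

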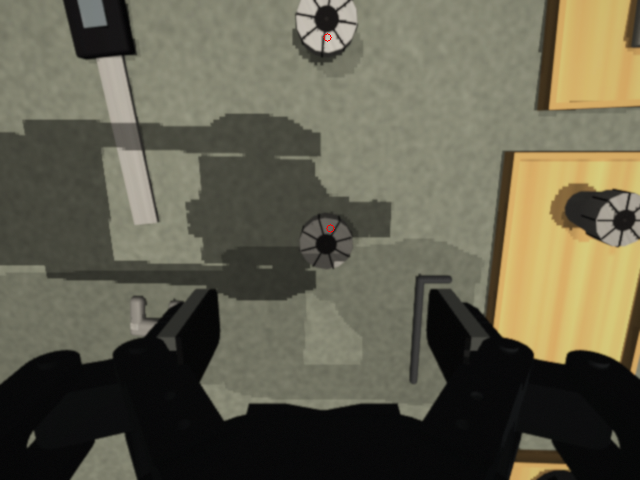

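Collet is at (326,243), nearly under the tool, with its slitted top up. Descending to the collar.

Call:
send_rows --motion '[[[0.1, -0.1, -2.5, 0, 0, 0], [0, 0, -3, 0, 0, 0], [0, 0, -3, 0, 0, 0], [0, 0, -1.7, 0, 0, 0], [0, 0, -0.8, 0, 0, 0], [0, 0, -0.2, 0, 0, 0], [0, 0, 0, 0, 0, 0], [0, 0, 0, 0, 0, 0], [0, 0, 0, 0, 0, 0]]]' --fingers 0.28

```text
time: 22.88
tool_pos: [0.451, 0.0522, 0.035]
tool_rot: [0.501, 0.501, 0.499, -0.5]
contact_force: [-0.1, -1.1, 0.3]
gripper_width: 0.72
```

Call:
send_rows --motion '[[[0, 0, 0, 0, 0, 0], [0, 0, 0, 0, 0, 0], [0, 0, 0, 0, 0, 0], [0, 0, 0, 0, 0, 0], [0, 0, 0, 0, 0, 0], [0, 0, 0, 0, 0, 0]]]' --fingers 1

```text
time: 23.38
tool_pos: [0.4506, 0.0524, 0.0345]
tool_rot: [0.5, 0.501, 0.499, -0.5]
contact_force: [0.5, -0.9, 6.0]
gripper_width: 0.357
```

Call:
send_rows --motion '[[[0, 0, 1, 0, 0, 0], [0, 0, 3, 0, 0, 0], [1, -0.5, 4, 0, 0, 0], [2.4, -1.5, 1.5, 0, 0, 0], [2.8, -1.6, 0, 0, 0, 0], [2.8, -1.6, 0, 0, 0, 0], [2.8, -1.6, 0, 0, 0, 0], [2.8, -1.6, 0, 0, 0, 0], [2.2, -1.2, 0, 0, 0, 0], [1, -0.4, 0, 0, 0, 0], [0, 0, 0, 0, 0, 0], [0, 0, 0, 0, 0, 0]]]'

```text
time: 24.38
tool_pos: [0.627, -0.0477, 0.1278]
tool_rot: [-0.499, -0.5, -0.5, 0.501]
contact_force: [-1.4, 0.2, -1.2]
gripper_width: 0.354
```

Run:
```python
from h import *
im,T,K=look(['collet_a','tray_collets'],'w9')
```

```text
t 24.3833 tcp [ 0.627  -0.0477  0.1278] yaw -0.1 down [-0.002  0.    -1.   ] w 0.354
collet_a 0.94 [ 0.628  -0.0514  0.0895] [326. 290.]
tray_collets 0.9 [0.6247 0.0062 0.0009] [320. 148.]
```

View pics/w9.png

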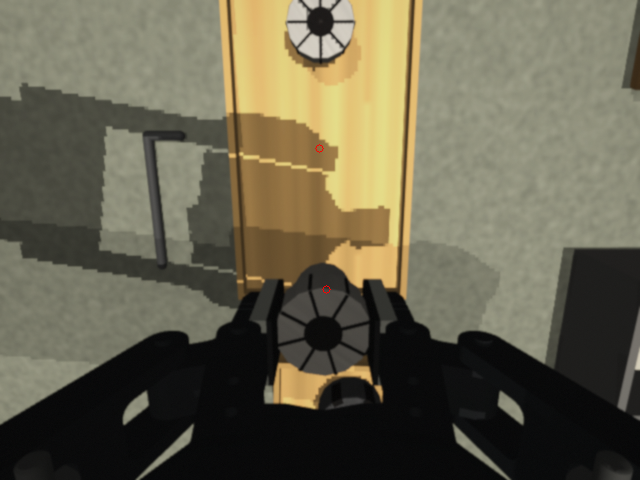

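Collet is centred between the tray walls (238 and 408 at that depth). Lowering.

Call:
send_rows --motion '[[[0, 0, -2.5, 0, 0, 0], [0, 0, -2.7, 0, 0, 0], [0, 0, -2, 0, 0, 0], [0, 0, -0.8, 0, 0, 0], [0, 0, -0.4, 0, 0, 0], [0, 0, -0.2, 0, 0, 0], [0, 0, 0, 0, 0, 0], [0, 0, 0, 0, 0, 0], [0, 0, 0, 0, 0, 0], [0, 0, 0, 0, 0, 0]]]'

```text
time: 25.37
tool_pos: [0.6283, -0.0478, 0.0436]
tool_rot: [0.5, 0.501, 0.499, -0.5]
contact_force: [0.0, 1.1, -1.3]
gripper_width: 0.359
```

Call:
send_rows --motion '[[[0, 0, -0.15, 0, 0, 0], [0, 0, 0, 0, 0, 0], [0, 0, 0, 0, 0, 0]]]'

```text
time: 25.62
tool_pos: [0.6274, -0.0476, 0.0407]
tool_rot: [-0.5, -0.5, -0.5, 0.5]
contact_force: [-0.8, -0.8, -1.3]
gripper_width: 0.355
```

Call:
send_rows --motion '[[[0, 0, -0.15, 0, 0, 0], [0, 0, 0, 0, 0, 0], [0, 0, 0, 0, 0, 0]]]'

```text
time: 25.87
tool_pos: [0.6273, -0.0476, 0.039]
tool_rot: [-0.5, -0.5, -0.5, 0.5]
contact_force: [0.3, 0.0, -2.1]
gripper_width: 0.357
```

Call:
send_rows --motion '[[[0, 0, -0.12, 0, 0, 0], [0, 0, 0, 0, 0, 0], [0, 0, 0, 0, 0, 0]]]'

```text
time: 26.12
tool_pos: [0.6276, -0.0477, 0.0385]
tool_rot: [0.5, 0.5, 0.5, -0.5]
contact_force: [-2.3, -0.6, 2.6]
gripper_width: 0.354
```

Call:
send_rows --motion '[[[0, 0, 0, 0, 0, 0], [0, 0, 0, 0, 0, 0], [0, 0, 0, 0, 0, 0], [0, 0, 0.5, 0, 0, 0], [0, 0, 2, 0, 0, 0], [0, 0, 4, 0, 0, 0], [0, 0, 4, 0, 0, 0], [0, 0, 0.5, 0, 0, 0]]]' --fingers 0.45

```text
time: 26.78
tool_pos: [0.632, -0.0485, 0.1575]
tool_rot: [0.504, 0.503, 0.496, -0.497]
contact_force: [1.8, -0.5, 2.1]
gripper_width: 0.552
```

Call:
send_rows --motion '[[[-1.2, 1.5, 0, 0, 0, 0], [-2.4, 3, 0, 0, 0, 0], [-2.4, 3, 0, 0, 0, 0], [-2.4, 3, 0, 0, 0, 0], [-2.4, 3, 0, 0, 0, 0], [-2.4, 3, 0, 0, 0, 0], [-2.4, 3, 0, 0, 0, 0], [-1.4, 1.8, 0, 0, 0, 0], [-0.7, 0.9, 0, 0, 0, 0], [0, 0, 0, 0, 0, 0], [0, 0, 0, 0, 0, 0]]]' --fingers 0.25

```text
time: 27.7
tool_pos: [0.451, 0.1743, 0.1484]
tool_rot: [0.5, 0.5, 0.5, -0.5]
contact_force: [0.5, 0.1, 0.1]
gripper_width: 0.747
```

Run:
```python
from h import *
im,T,K=look(['collet_a'],'w10')
ring('collet_a',T,K,.036)
```

```text
t 27.7 tcp [0.451  0.1743 0.1484] yaw -0.0 down [ 0.001 -0.    -1.   ] w 0.747
collet_a 0.63 [ 0.448   0.1753 -0.0016] [319. 222.]
trace 0.58 321.0 235.0 2312 [0.4498 0.1756 0.036 ]
trace 0.54 531.0 475.0 231 [ 0.6061 -0.0098  0.036 ]
```

View pics/w10.png

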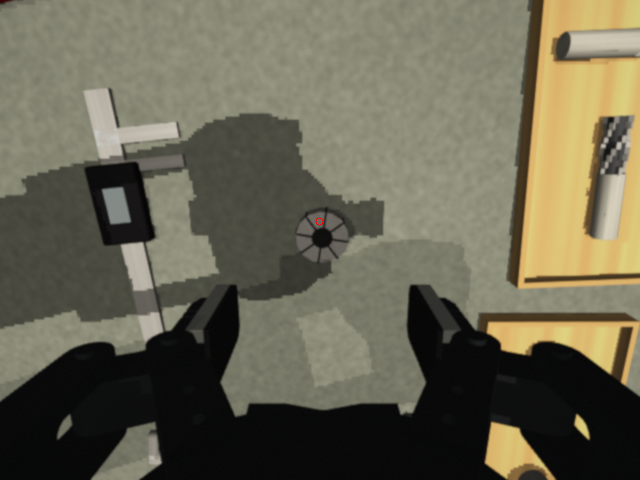

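The second collet is at (321,237) under the tool, and the caliper is well clear. Descending.

Call:
send_rows --motion '[[[-0.1, 0.1, -2.5, 0, 0, 0], [0, 0, -3, 0, 0, 0], [0, 0, -3, 0, 0, 0], [0, 0, -1.7, 0, 0, 0], [0, 0, -0.9, 0, 0, 0], [0, 0, -0.4, 0, 0, 0], [0, 0, 0, 0, 0, 0], [0, 0, 0, 0, 0, 0], [0, 0, 0, 0, 0, 0]]]' --fingers 0.28

```text
time: 28.6
tool_pos: [0.451, 0.1755, 0.0347]
tool_rot: [0.5, 0.501, 0.499, -0.499]
contact_force: [-0.8, -0.1, 0.1]
gripper_width: 0.724
```

Call:
send_rows --motion '[[[0, 0, 0, 0, 0, 0], [0, 0, 0, 0, 0, 0], [0, 0, 0, 0, 0, 0], [0, 0, 0, 0, 0, 0], [0, 0, 0, 0, 0, 0], [0, 0, 0, 0, 0, 0]]]' --fingers 1

```text
time: 29.1
tool_pos: [0.4505, 0.1757, 0.0343]
tool_rot: [0.5, 0.501, 0.499, -0.5]
contact_force: [-1.1, 0.9, 5.8]
gripper_width: 0.357
```

Call:
send_rows --motion '[[[0, 0, 1, 0, 0, 0], [0, 0, 3, 0, 0, 0], [1, -1, 4, 0, 0, 0], [2.4, -2.2, 1.5, 0, 0, 0], [2.8, -2.6, 0, 0, 0, 0], [2.8, -2.6, 0, 0, 0, 0], [2.8, -2.6, 0, 0, 0, 0], [2.8, -2.6, 0, 0, 0, 0], [2.2, -2, 0, 0, 0, 0], [0.9, -0.9, 0, 0, 0, 0], [0, 0, 0, 0, 0, 0], [0, 0, 0, 0, 0, 0]]]'

```text
time: 30.1
tool_pos: [0.6255, 0.0107, 0.1267]
tool_rot: [-0.499, -0.5, -0.5, 0.501]
contact_force: [0.1, 0.3, -1.7]
gripper_width: 0.361
```

Run:
```python
from h import *
im,T,K=look(['collet_a','tray_collets'],'w11')
```

```text
t 30.1 tcp [0.6255 0.0107 0.1267] yaw -0.1 down [-0.002  0.001 -1.   ] w 0.361
collet_a 0.75 [0.6205 0.0129 0.0903] [313. 278.]
tray_collets 0.93 [0.6241 0.0065 0.0038] [322. 239.]
```

View pics/w11.png

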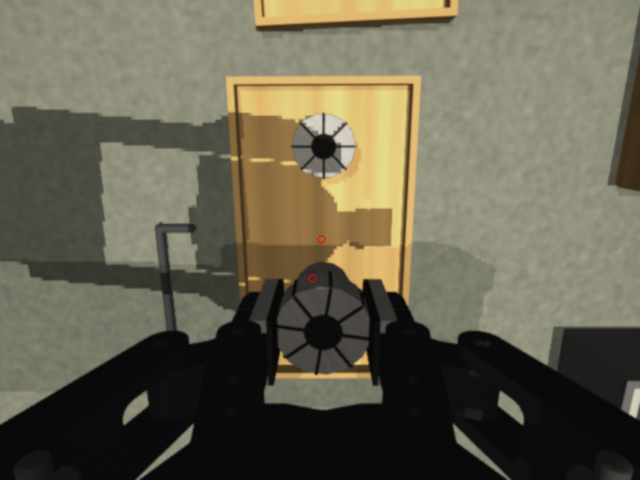

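Call:
send_rows --motion '[[[0, 0, -2.5, 0, 0, 0], [0, 0, -2.7, 0, 0, 0], [0, 0, -2, 0, 0, 0], [0, 0, -0.8, 0, 0, 0], [0, 0, -0.4, 0, 0, 0], [0, 0, -0.2, 0, 0, 0], [0, 0, 0, 0, 0, 0], [0, 0, 0, 0, 0, 0], [0, 0, 0, 0, 0, 0], [0, 0, 0, 0, 0, 0]]]'

```text
time: 31.08
tool_pos: [0.6271, 0.0105, 0.0426]
tool_rot: [0.5, 0.501, 0.499, -0.5]
contact_force: [-0.5, -0.3, -1.5]
gripper_width: 0.356
```

Call:
send_rows --motion '[[[0, 0, -0.15, 0, 0, 0], [0, 0, 0, 0, 0, 0], [0, 0, 0, 0, 0, 0]]]'

```text
time: 31.33
tool_pos: [0.6262, 0.0105, 0.0398]
tool_rot: [-0.5, -0.5, -0.5, 0.5]
contact_force: [-0.3, -0.2, -1.3]
gripper_width: 0.357
```

Call:
send_rows --motion '[[[0, 0, -0.12, 0, 0, 0], [0, 0, 0, 0, 0, 0], [0, 0, 0, 0, 0, 0]]]'

```text
time: 31.58
tool_pos: [0.6262, 0.0105, 0.0385]
tool_rot: [-0.5, -0.5, -0.5, 0.5]
contact_force: [-0.0, 0.3, -1.4]
gripper_width: 0.361
```

Call:
send_rows --motion '[[[0, 0, -0.1, 0, 0, 0], [0, 0, 0, 0, 0, 0], [0, 0, 0, 0, 0, 0]]]'

```text
time: 31.83
tool_pos: [0.6264, 0.0105, 0.0384]
tool_rot: [-0.5, -0.5, -0.5, 0.5]
contact_force: [-2.7, 0.1, 4.7]
gripper_width: 0.358
```

Contact. Releasing, rising, then withdrawing to check everything.

Call:
send_rows --motion '[[[0, 0, 0, 0, 0, 0], [0, 0, 0, 0, 0, 0], [0, 0, 0, 0, 0, 0], [0, 0, 0.5, 0, 0, 0], [0, 0, 2, 0, 0, 0], [0, 0, 4, 0, 0, 0], [0, 0, 4, 0, 0, 0], [0, 0, 3, 0, 0, 0], [-2, 0, 3, 0, 0, 0], [-3, 0, 2, 0, 0, 0], [-3, 0, 0, 0, 0, 0], [-2, 0, 0, 0, 0, 0]]]' --fingers 0.45

```text
time: 32.83
tool_pos: [0.5256, 0.0106, 0.2252]
tool_rot: [0.501, 0.501, 0.499, -0.499]
contact_force: [0.6, 0.2, -0.6]
gripper_width: 0.55
```

Call:
send_rows --motion '[[[-2, 0, 2, 0, 0, 0], [-2, 0, 2, 0, 0, 0], [-1, 0, 0, 0, 0, 0], [0, 0, 0, 0, 0, 0], [0, 0, 0, 0, 0, 0], [0, 0, 0, 0, 0, 0]]]'

```text
time: 33.33
tool_pos: [0.4764, 0.0105, 0.262]
tool_rot: [-0.5, -0.5, -0.5, 0.5]
contact_force: [-0.1, 0.1, 0.1]
gripper_width: 0.551
```

Run:
```python
from h import *
print(manip.state()['time'],manip.state()['tool_pos'])
for n in ['scene','side']:
    T,K=c2w(n)
    im=manip.grab_frame(n)
    if n=='scene': save(cv2.resize(im[140:410,110:460],None,fx=2.2,fy=2.2,interpolation=cv2.INTER_CUBIC),'fin_scene.png')
    else: save(cv2.resize(im[110:310,150:410],None,fx=2.9,fy=2.9,interpolation=cv2.INTER_CUBIC),'fin_side.png')
    for q in ['collet_a','nut_a','cutter','setter']:
        for d in manip.landmark_of(q,n):
            w=toW(d['centre'],T);print(n,q,round(d['confidence'],2),w.round(4),w2px(w,T,K).round(0))
```

```text
33.3333 [0.47640928 0.01054723 0.26200966]
scene collet_a 0.67 [ 6.261e-01 -4.130e-02  6.000e-04] [237. 296.]
scene collet_a 0.64 [0.6238 0.0094 0.0039] [254. 305.]
scene nut_a 0.68 [ 0.6393 -0.2931  0.0075] [156. 249.]
scene nut_a 0.63 [ 0.6434 -0.2348  0.005 ] [171. 261.]
scene cutter 0.92 [0.6371 0.2105 0.0079] [327. 357.]
scene setter 0.82 [ 0.4421 -0.301   0.0017] [217. 210.]
side collet_a 0.62 [0.6247 0.0124 0.0062] [258. 208.]
side collet_a 0.52 [ 0.6305 -0.0454  0.004 ] [269. 195.]
side collet_a 0.48 [ 0.6434 -0.231   0.0074] [300. 157.]
side nut_a 0.68 [ 0.6412 -0.2295  0.0075] [301. 158.]
side nut_a 0.51 [ 0.6441 -0.2911  0.0033] [311. 148.]
side nut_a 0.49 [0.6241 0.0079 0.0063] [259. 207.]
side cutter 0.73 [0.6431 0.2039 0.0033] [209. 250.]
side setter 0.72 [ 4.408e-01 -3.032e-01  4.000e-04] [373. 167.]
side setter 0.37 [ 0.6457 -0.2369  0.002 ] [301. 158.]
```

View pics/fin_scene.png

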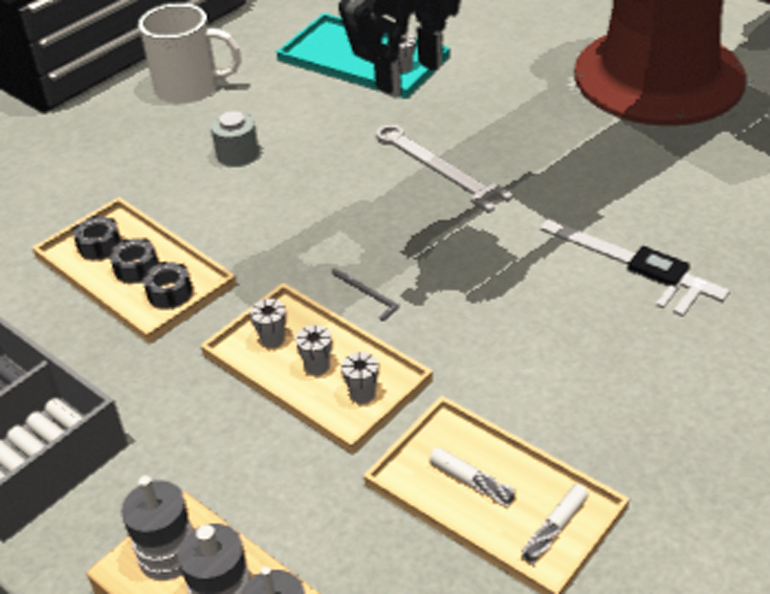

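View pics/fin_side.png

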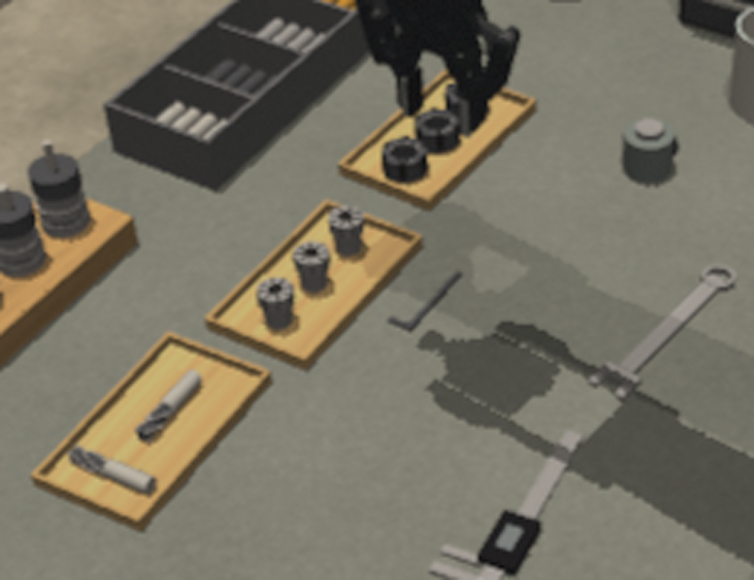

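Both pictures show three nuts in a row, three upright collets in a row and two cutters lying flat. Nothing leans or is stacked, the setter has not moved, and the arm is clear.

```bash
python3 -c "
from plant import manip
print(manip.job_done())"
```

```text
the job is handed in; nothing more can be done
None
```

All five parts are sorted into the wooden trays: the cutter, both nuts and both collets. I handed the job in at about 34 s. Each part was lowered until it touched the tray floor, then released.

**Last checks:** the scene and side pictures show everything upright or flat, with no stacking or leaning, and in line with the samples. Measured centres are within about 60 mm of their tray's centre along y and a few mm along x. That is inside the limits.

**Setter:** it reads (0.442, -0.301), within about 2 mm of its first reading.

**What went wrong:** the first grip on the cutter was too high and was redone 8 mm lower. The networks also reported a few low-confidence mismatches, such as a collet on a nut, which the pictures ruled out.

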